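Feel for the clear socket and seat the mouthpiece

TASK

Take the clean steel mouthpiece out of the wash caddy and put it away upright in the stand, pushed fully home so that its collar sits down on the rim, and let go. Two of the three sockets still hold a forgotten ferrule hidden under the dust plate, so feel down each socket slowly and gently with the mouthpiece, back out where it stops short, and use the one that is clear; keep every push well under 25 N and leave the tub, the clay bowl and the tin alone.

Things in the scene. Friction and masses are not known exactly. Their poses are not given: they have to be found in the camera images.
- mouthpiece_grip (a point): Centre of the round grip barrel (22 mm diameter, 56 mm long) of the steel mouthpiece, on its axis, z up along it; 94 mm above the foot, 34 mm above the collar's underside, 40 mm below the tip. Below the barrel: a collar 34 mm in diameter, 6 mm thick, then a shank 20 mm in diameter, 60 mm long, bevelled 4 mm at the foot. Starts upright in the caddy, collar 15 mm above it.
- mouthpiece_seat (a point): Centre of the underside of the mouthpiece's collar, 60 mm above its foot; z points up along the mouthpiece. It comes level with the socket's rim when the mouthpiece is fully home.
- caddy: Fixed grey wash caddy, a 70 x 70 mm block 60 mm high on a 90 x 90 mm foot, with one round upright hole 23.5 mm in diameter and 45 mm deep in its middle, in which the mouthpiece starts. Origin at the centre of its underside.
- stand: Fixed aluminium stand on the table, 80 mm (its x) by 270 mm (its y) by 85 mm high, flat on top, with three round upright sockets in a row along its y, 85 mm apart. Origin at the centre of its underside.
- socket_1 (a point): Centre of the mouth of the socket at the stand's -y end, level with its flat top (85 mm up). Bore 22 mm wide, bevelled 2 mm, 72 mm deep. A dust plate fills it 10 mm below the rim; it sinks under 2 to 4 N of push and springs back. Clear socket: the foot goes 60 mm down, until the collar meets the rim, and stays. With a ferrule: the foot stops hard about 35 or 47 mm down. Which is clear varies, unseen.
- socket_2 (a point): Centre of the mouth of the socket in the middle, level with its flat top (85 mm up). Bore 22 mm wide, bevelled 2 mm, 72 mm deep. A dust plate fills it 10 mm below the rim; it sinks under 2 to 4 N of push and springs back. Clear socket: the foot goes 60 mm down, until the collar meets the rim, and stays. With a ferrule: the foot stops hard about 35 or 47 mm down. Which is clear varies, unseen.
- socket_3 (a point): Centre of the mouth of the socket at the stand's +y end, level with its flat top (85 mm up). Bore 22 mm wide, bevelled 2 mm, 72 mm deep. A dust plate fills it 10 mm below the rim; it sinks under 2 to 4 N of push and springs back. Clear socket: the foot goes 60 mm down, until the collar meets the rim, and stays. With a ferrule: the foot stops hard about 35 or 47 mm down. Which is clear varies, unseen.
- tub: Bystander: loose white plastic tub with a black lid, 80 mm in diameter, 75 mm high. Origin at the centre of its underside. Leave it where it stands.
- clay_bowl: Bystander: loose open terracotta bowl, 72 mm in diameter, 70 mm high. Origin at the centre of its underside. Leave it where it stands.
- tin: Bystander: loose dark metal tin, 68 mm in diameter, 90 mm high. Origin at the centre of its underside. Leave it where it stands.
- mouthpiece: The whole mouthpiece, loose, 134 mm tall, 0.15 to 0.23 kg; origin at the centre of its foot, z up along it.
Things that resemble listed ones, but are neither listed nor needed, are in the scene too. Of the things shaped like the mouthpiece, the bare steel one is meant.

How it is judged (in metres and radians):
On the way:
1. the mouthpiece has been lifted clear out of the caddy (height (world z) of mouthpiece_seat above 0.125 m), for 0.1 s.
At the end, for the whole second after the job is handed in: The mouthpiece stands upright (within 4 degrees) in the clear socket, the underside of its collar within 3 mm of the rim in height and 4 mm of the socket's axis sideways, released and at rest (((z of mouthpiece_seat in the frame of socket_1 between -0.004 and 0.003 m and horizontal distance between mouthpiece_seat and socket_1 below 0.004 m) or (z of mouthpiece_seat in the frame of socket_2 between -0.004 and 0.003 m and horizontal distance between mouthpiece_seat and socket_2 below 0.004 m) or (z of mouthpiece_seat in the frame of socket_3 between -0.004 and 0.003 m and horizontal distance between mouthpiece_seat and socket_3 below 0.004 m)) and angle between mouthpiece_seat's own z axis and vertical below 0.07 rad and linear speed of mouthpiece below 0.02 m/s and contact force between the fingers and mouthpiece below 0.1 N); the robot touches nothing.
It fails at once if the mouthpiece is pushed against the stand, a dust plate or what lies below it with more than 45 N (contact force between mouthpiece and stand above 45 N).
It fails at once if the robot itself pushes on the stand or the caddy with more than 30 N (contact force between any of the arm, the fingers and stand above 30 N or contact force between any of the arm, the fingers and caddy above 30 N).
It fails at once if the tub is moved by more than 20 mm or tipped (distance of tub from where it was at the start of the episode above 0.02 m or angle between tub's own z axis and vertical above 0.3 rad).
It fails at once if the clay bowl is moved by more than 20 mm or tipped (distance of clay_bowl from where it was at the start of the episode above 0.02 m or angle between clay_bowl's own z axis and vertical above 0.3 rad).
It fails at once if the tin is moved by more than 20 mm or tipped (distance of tin from where it was at the start of the episode above 0.02 m or angle between tin's own z axis and vertical above 0.3 rad).
It also fails if it takes over 61 s, if anything falls off the work surface, if the arm or the gripper's body presses on something with over 40 N, if the wrist force passes 120 N, or if a joint passes its speed limit or range.

ROBOT

A 6-joint arm with a two-finger parallel gripper is mounted at the origin on the work surface. World frame = base frame: x ahead of the robot, y to its left, z up, the work surface at z = 0. Lengths are in mm, angles in rad, forces in N, time in s.
With the tool pointing down it reaches from about 325 to 875 mm from the base axis. Payload 4.4 kg.
Tool frame: the origin (TCP) lies on the centre line of the jaws, within the pads' length; the fingertips stand 8 mm ahead of it and the grasp point (between the pads) lies 11 mm behind it; z points along the fingers, y is the direction in which the jaws open and shut (so a half turn about z gives the same grasp; the last joint's range is limited). The gripper opens to 85 mm and grips with 20 to 120 N. Pads are 22 mm wide; open, the fingers measure 114 mm over their backs; the gripper's body (76 mm by 85 mm) begins 54 mm behind the grasp point. The pads swing forward as they close: fully open they stand 13 mm farther back than shut.
Start: joints at [1.087, 0.207, 1.542, -0, 1.393, -0.15], TCP at [187.857, 543.449, 239.282] pointing down, gripper open.
Joint ranges: [-2.73, 2.73], [-0.86, 2.22], [0.23, 2.46], [-1.11, 4.25], [0.08, 2.63], [-2.82, 2.82]. Speed limits (rad/s): [2.79, 2.79, 3.14, 3.14, 3.14, 3.14].

INTERFACE

Orientations are given as a rotation vector (axis times angle).
In Python, from workcell import * gives the robot as it stands.
- The arm moves only by the tool drive_tool, never from a script. Its argument "increments" is a list of rows, each a list of 7 numbers: the shift along the tool's x, y, z in cm, then the turn, a rotation vector about the tool's x, y, z in degrees, then the opening, from 0 (shut) to 1 (fully open). A call has 1 to 20 rows; each row shifts and turns the pose as measured when the row begins, along the tool's axes as they then stand; what a row does not reach is not made up. A row lasts 1/8 s, in which the tool goes at most 62.5 mm and 10.7 degrees, less where a joint would pass 70% of its speed; a pose out of reach is approached as far as the arm can. A call with a gripper value outside its range is refused whole. The fingers move at their own pace and stop on an object; "grip_force" is the grip in N (left out, the last holds). Time passes only in rows, so rows that do not move let the fingers close. It gives the time, the measured TCP pose, the force and the opening at its end, in the units of the state.
- observe(): the state, without advancing time (a new reading comes with each control period).
- grab_frame(name): name is "scene" or "top" or "wrist"; returns a dict with "pixels" (400x640x3 uint8, red, green, blue), "depth" (400x640 float32, mm along the optical axis (not along the pixel's ray), 0 where there is no reading), "fx", "fy", "cx", "cy" (pixels), "distortion" ([k1, k2, p1, p2, k3] as OpenCV has them; the pictures are not rectified), "R" (3x3) and "t" (3): a world point X has camera coordinates R X + t. Camera axes: x right, y down, z forward; pixel columns grow to the right and rows downward; lengths in mm; the calibration is good to about 2 mm. A picture is of the moment at which its call begins.
- hand_in(): hands the job in, once; it reports no verdict.
Trained networks look in a picture, given as the dict that the camera call returned (one of the last four; its "shot" number tells which), for a name from the list of things; names that differ only in an ending like _2 or _b are one class to them, and where a whole thing is asked for, a point or a joint stands for the part that bears it (a point fixed in the world has none). Each returns a list of dicts, best first, with "conf" (0 to 1); they miss things now and then, are a little off and sometimes report something else, mostly with a low value. They report only what shows in the picture. A call takes as long as a camera call. They do not tell look-alikes from the thing itself.
- spot_in(picture, target): "rect" ([centre column, centre row, width, height] in pixels, round what is visible of it).
- trace(picture, target): "region" (400x640 bool, what is visible of it) and "rect" ([centre column, centre row, width, height] in pixels, round what is visible of it).
- mark_of(picture, target): "point" ([column, row] in pixels: a listed point, or the origin of a listed thing).
The state is a dict: "time": time; "q": joint angles; "dq": joint speeds; "tau": joint torques, N m; "eef_pos": TCP position; "eef_rot": TCP orientation; "force": force on the tool from outside, world axes, zero at the start; "moment": the same for the moment, N m; "opening": opening from 0.0 (shut) to 1.0 (fully open).
Only numpy, scipy, OpenCV 4.12 (cv2) and the standard library are available. Lean on these libraries where they do the work, as an engineer would, in place of code of your own. Each camera call takes 0.05 s, during which the arm holds its last target.

## Working session

There is one attempt and no reset: what is moved stays moved. The work goes in short steps, Python scripts to look and compute and a tool call to move; the robot and the scene stay as the last step left them, time stands still between calls to the robot, and variables do not carry over. Pictures are saved under pics/ and viewed, and the job is handed in when it is done.

Besides the shell and the picture viewer there is one more tool, called after "Request:" as name(argument=value, ...) on one line, values as JSON. drive_tool: Moves the arm, as the interface text tells. Its arguments: {"type":"object","properties":{"increments":{"type":"array"},"grip_force":{"type":"number"}},"required":["increments"]}

```bash
mkdir -p pics; ls; cat > h.py <<'E'
from workcell import *
import numpy as np, cv2
from scipy.spatial.transform import Rotation as Ro
def save(p,n): cv2.imwrite('pics/'+n+'.png',p['pixels'][:,:,::-1])
def ray(p,uv):
    K=np.array([[p['fx'],0,p['cx']],[0,p['fy'],p['cy']],[0,0,1.]])
    u=cv2.undistortPoints(np.array([[uv]],float),K,np.array(p['distortion'],float))[0,0]
    R=np.array(p['R']);t=np.array(p['t'])
    return -R.T@t, R.T@np.array([u[0],u[1],1.])
def atz(p,uv,z):
    c,d=ray(p,uv); return c+d*(z-c[2])/d[2]
def atdepth(p,uv):
    c,d=ray(p,uv); return c+d*p['depth'][int(round(uv[1])),int(round(uv[0]))]
def proj(p,X):
    K=np.array([[p['fx'],0,p['cx']],[0,p['fy'],p['cy']],[0,0,1.]])
    r,_=cv2.Rodrigues(np.array(p['R'],float))
    return cv2.projectPoints(np.array([X],float),r,np.array(p['t'],float),K,np.array(p['distortion'],float))[0][0,0]
E
python3 - <<'E'
from h import *
print(observe())
for n in ['scene','top']:
    p=grab_frame(n); save(p,n+'0'); print(n,p['fx'],p['cx'],-np.array(p['R']).T@p['t'])
    for k in ['mouthpiece_grip','mouthpiece_seat','caddy','stand','socket_1','socket_2','socket_3','tub','clay_bowl','tin','mouthpiece']:
        print(k,[(round(m['conf'],2),np.round(m['point'],1).tolist()) for m in mark_of(p,k)][:4])
E
```

```text
pics
{'time': 0.0, 'q': array([ 1.08751532e+00,  2.07443639e-01,  1.54294739e+00, -1.55923306e-05,
        1.39350711e+00, -1.50462659e-01]), 'dq': array([-0.00052256,  0.00081683,  0.00082321,  0.00051343, -0.00041114,
        0.00058296]), 'tau': array([ 6.76498003e-04, -3.83038759e+01, -2.91596425e+01, -2.44692474e-04,
        1.05117046e-02, -1.11123552e-05]), 'eef_pos': array([187.50531339, 542.78814582, 238.11543726]), 'eef_rot': array([-0.52025914, -3.09749921,  0.00344789]), 'force': array([-0.15049506,  0.04488574, -0.57882207]), 'moment': array([-0.02067565,  0.02695404,  0.01191237]), 'opening': 0.9995913020115096}
scene 501.78720231087283 322.21125757764946 [1014.40879775 -571.00797315  731.73255448]
mouthpiece_grip [(0.89, [384.6, 148.3]), (0.74, [348.6, 104.3]), (0.71, [337.4, 130.5])]
mouthpiece_seat [(0.95, [339.7, 141.9]), (0.8, [349.2, 119.2]), (0.68, [382.7, 161.2]), (0.52, [230.8, 256.4])]
caddy [(0.67, [331.8, 171.0]), (0.4, [207.1, 292.0])]
stand [(0.55, [238.7, 284.6]), (0.2, [384.8, 254.4])]
socket_1 [(0.95, [251.8, 220.3]), (0.81, [231.3, 256.7]), (0.76, [206
[... 517 characters left out ...]
254.2]), (0.55, [230.8, 198.6])]
mouthpiece_seat [(0.82, [237.0, 202.8]), (0.72, [243.8, 254.2]), (0.55, [191.3, 280.0]), (0.25, [236.0, 159.8])]
caddy [(0.76, [250.6, 258.3])]
stand [(0.67, [410.5, 234.6])]
socket_1 [(0.77, [460.0, 215.7]), (0.66, [420.5, 231.8]), (0.65, [382.5, 243.3])]
socket_2 [(0.77, [460.0, 215.7]), (0.66, [420.5, 231.8]), (0.65, [382.5, 243.3])]
socket_3 [(0.77, [460.0, 215.7]), (0.66, [420.5, 231.8]), (0.65, [382.5, 243.3])]
tub [(0.96, [404.9, 156.0]), (0.5, [241.9, 256.9]), (0.28, [249.6, 256.7])]
clay_bowl [(0.67, [312.5, 157.2])]
tin [(0.8, [236.5, 161.0]), (0.27, [381.1, 239.9])]
mouthpiece [(0.76, [240.1, 208.7]), (0.67, [202.0, 276.5]), (0.61, [251.5, 254.5])]
```

View pics/scene0.png

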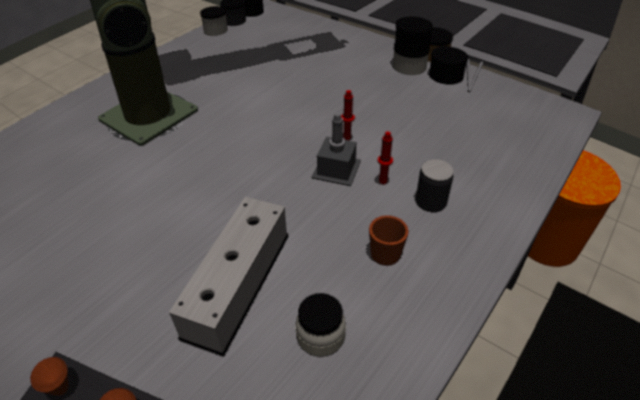

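View pics/top0.png

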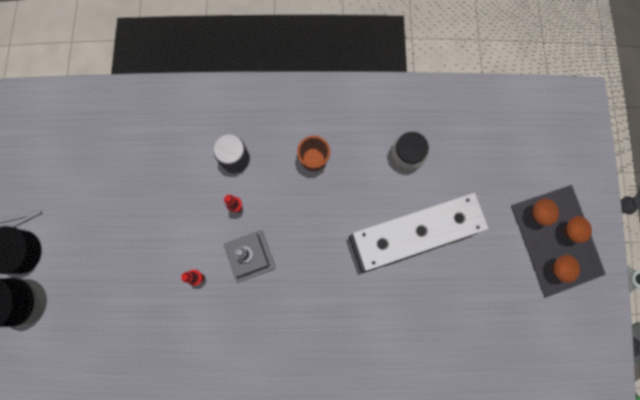

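```bash
python3 - <<'E'
from h import *
t=grab_frame('top'); s=grab_frame('scene')
for nm,p,u in [('top',t,(240.6,254.2)),('scene',s,(337.4,130.5))]:
    print('grip',nm,atz(p,u,109))
for nm,p,u in [('top',t,(243.8,254.2)),('scene',s,(339.7,141.9))]:
    print('seat',nm,atz(p,u,75))
for u in [(460,215.7),(420.5,231.8),(382.5,243.3)]: print('sock top',atz(t,u,85))
for u in [(251.8,220.3),(231.3,256.7),(206.7,290.4)]: print('sock scene',atz(s,u,85))
for p,n,x0,y0,x1,y1 in [(t,'tz',160,120,500,290),(s,'sz',150,80,450,350)]:
    im=p['pixels'][y0:y1,x0:x1,::-1]; k=min(800/im.shape[1],600/im.shape[0]); cv2.imwrite(f'pics/{n}.png',cv2.resize(im,None,fx=k,fy=k,interpolation=cv2.INTER_CUBIC)); print(n,k)
for k,c,z in [('tub',t,0),('clay_bowl',t,0),('tin',t,0)]:
    print(k,[(round(m['conf'],2),np.round(atz(t,m['point'],0),0)) for m in mark_of(t,k)[:1]])
for u in [(233,203),(192,277)]: print('red',atz(t,u,100))
# top depth circle of sockets
g=cv2.cvtColor(t['pixels'],cv2.COLOR_RGB2GRAY)
for u in [(460,215.7),(420.5,231.8),(382.5,243.3)]:
    x,y=int(u[0]),int(u[1]);w=g[y-11:y+16,x-11:x+13].astype(float)
    m=np.clip(110-w,0,None)
    print(w.min(),w.max())
    yy,xx=np.mgrid[0:w.shape[0],0:w.shape[1]]; c=((xx*m).sum()/m.sum()+x-11,(yy*m).sum()/m.sum()+y-11); print(c,atz(t,c,85))
# stand top region
m=trace(t,'stand')[0]; print(m['conf'],m['rect'])
E
```

```text
grip top [519.02897247 119.23834287 109.        ]
grip scene [524.43686035 117.64878024 109.        ]
seat top [520.91488493 117.91243739  75.        ]
seat scene [525.6032464  125.14020789  75.        ]
sock top [ 595.21736269 -326.26523307   85.        ]
sock top [ 562.79502206 -241.96583137   85.        ]
sock top [ 540.21102374 -163.16562248   85.        ]
sock scene [ 540.54853602 -162.78148384   85.        ]
sock scene [ 570.23067312 -244.85834493   85.        ]
sock scene [ 587.41327501 -317.94662132   85.        ]
tz 2.3529411764705883
sz 2.2222222222222223
tub [(0.85, array([ 750., -237.,    0.]))]
clay_bowl [(0.88, array([746., -27.,   0.]))]
tin [(0.79, array([743., 150.,   0.]))]
red [622.13338454 137.89414924 100.        ]
red [474.93587251 216.03542893 100.        ]
49.0 205.0
(np.float64(458.8401294498382), np.float64(217.68252427184467)) [ 591.11315037 -323.57631832   85.        ]
51.0 205.0
(np.float64(420.96277997364956), np.float64(230.54281949934125)) [ 565.36104266 -243.0307325    85.        ]
54.0 205.0
(np.float64(382.0604621715733), np.float64(243.52959797404242)) [ 539.75564143 -162.25752797   85.        ]
0.7 [419.8, 233.0, 140.3, 75.8]
```

View pics/tz.png

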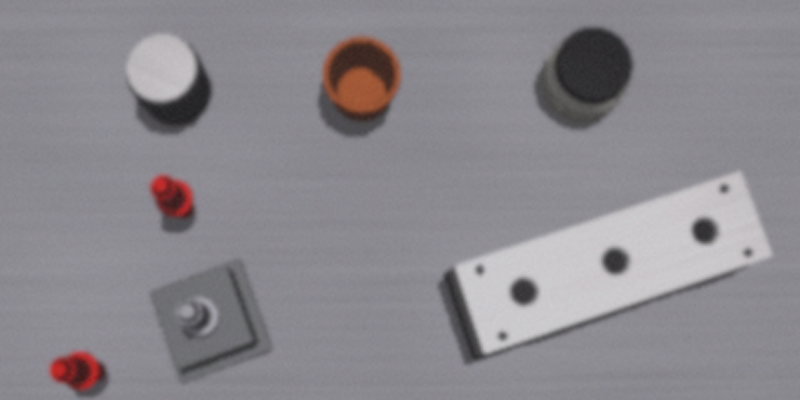

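View pics/sz.png

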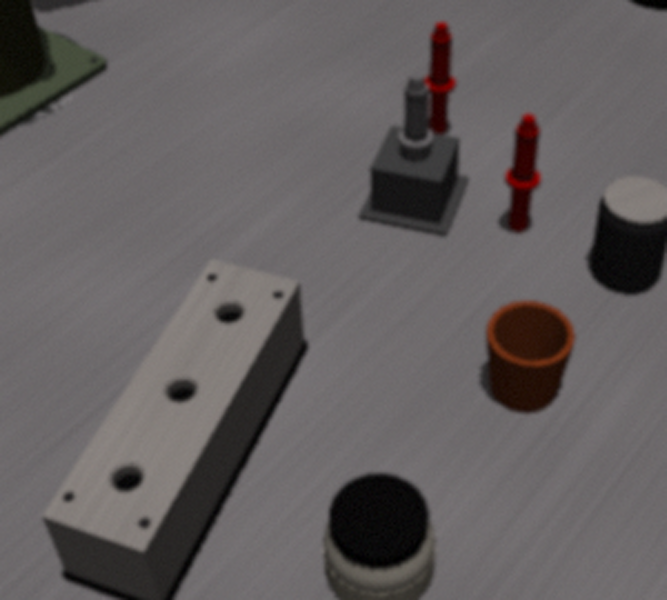

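```bash
cat >> h.py <<'E'
def plan(target,yaw=None):
    o=observe();R=Ro.from_rotvec(o['eef_rot']).as_matrix()
    print('t',round(o['time'],2),'pos',np.round(o['eef_pos'],1),'F',np.round(o['force'],1),'open',round(o['opening'],3))
    print('R\n',np.round(R,3))
    print('shift cm tool',np.round(R.T@(np.array(target)-o['eef_pos'])/10,3))
    if yaw is not None:
        x=np.array([np.cos(yaw),np.sin(yaw),0]);z=np.array([0,0,-1.]);D=np.stack([x,np.cross(z,x),z],1)
        print('turn deg tool',np.round(np.degrees(Ro.from_matrix(R.T@D).as_rotvec()),2))
        print('shift after turn',np.round(D.T@(np.array(target)-o['eef_pos'])/10,3))
E
python3 - <<'E'
from h import *
plan([523,119,240],np.radians(160))
E
```

```text
t 1.5 pos [187.9 543.4 239.3] F [-0.2  0.3 -0.5] open 1.001
R
 [[-0.945  0.327  0.   ]
 [ 0.327  0.945 -0.   ]
 [-0.    -0.    -1.   ]]
shift cm tool [-45.542 -29.164  -0.072]
turn deg tool [-0.    0.    0.93]
shift after turn [-46.009 -28.421  -0.075]
```

Request:
drive_tool(increments=[[-3.25,-2.08,0,0,0,0,1],[-3.25,-2.08,0,0,0,0,1],[-3.25,-2.08,0,0,0,0,1],[-3.25,-2.08,0,0,0,0,1],[-3.25,-2.08,0,0,0,0,1],[-3.25,-2.08,0,0,0,0,1],[-3.25,-2.08,0,0,0,0,1],[-3.25,-2.08,0,0,0,0,1],[-3.25,-2.08,0,0,0,0,1],[-3.25,-2.08,0,0,0,0,1],[-3.25,-2.08,0,0,0,0,1],[-3.25,-2.08,0,0,0,0,1]])

```text
time: 3.0
eef_pos: [483.6, 172.1, 241.0]
eef_rot: [0.51, 3.095, 0.007]
force: [0.3, -0.1, -1.0]
opening: 0.998
```

```bash
python3 - <<'E'
from h import *
p=grab_frame('wrist'); save(p,'w1'); print(p['fx'],-p['R'].T@p['t'])
print(proj(p,[521,118,75]),proj(p,[521,118,149]))
for k in ['mouthpiece_grip','mouthpiece_seat','mouthpiece','caddy']:
    for m in mark_of(p,k)[:3]: print(k,round(m['conf'],2),m['point'],atz(p,m['point'],{'mouthpiece_grip':109,'mouthpiece_seat':75,'caddy':0,'mouthpiece':15}[k]))
plan([521,118,240])
E
```

```text
290.8576975906887 [414.29304446 194.98840266 373.83894571]
[284.32318221 226.36971261] [274.64440624 259.59691513]
mouthpiece_grip 0.91 [341.4, 303.7] [613.16353029 152.8195361  109.        ]
mouthpiece_grip 0.88 [279.9, 243.9] [525.19685243 115.78513649 109.        ]
mouthpiece_grip 0.74 [283.5, 225.9] [508.13286637 126.17038539 109.        ]
mouthpiece_seat 0.67 [363.3, 153.0] [470.95840773 223.85779844  75.        ]
mouthpiece_seat 0.6 [334.7, 290.3] [617.82871791 145.53451803  75.        ]
mouthpiece_seat 0.56 [281.6, 223.8] [517.15839672 116.23897037  75.        ]
mouthpiece 0.9 [335.2, 267.2] [623.0006096  147.82405545  15.        ]
mouthpiece 0.8 [288.6, 212.0] [525.19753018 115.0974015   15.        ]
mouthpiece 0.8 [350.4, 149.0] [472.50586544 215.96696376  15.        ]
caddy 0.63 [290.4, 209.7] [527.50292281 115.25188977   0.        ]
t 3.25 pos [482.4 173.4 240.6] F [-0.6  0.4  0.2] open 0.999
R
 [[-0.947  0.321  0.004]
 [ 0.321  0.947  0.004]
 [-0.002  0.005 -1.   ]]
shift cm tool [-5.431 -4.011  0.056]
```

View pics/w1.png

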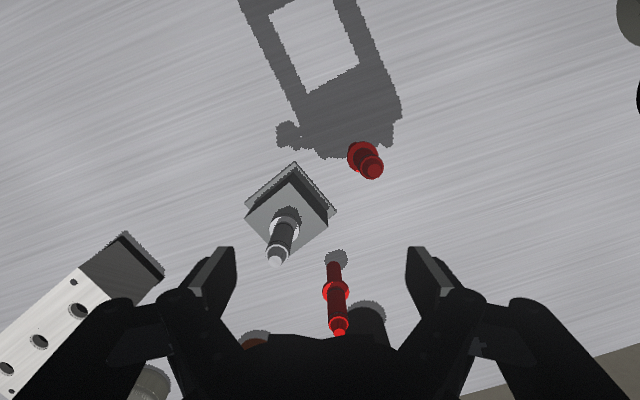

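```bash
cat >> h.py <<'E'
def overlay(p,n,circs,box,lines=()):
    x0,y0,x1,y1=box;k=min(800/(x1-x0),600/(y1-y0))
    im=cv2.resize(np.ascontiguousarray(p['pixels'][y0:y1,x0:x1,::-1]),None,fx=k,fy=k,interpolation=cv2.INTER_CUBIC)
    for (c,r,col) in circs:
        pts=[(proj(p,[c[0]+r*np.cos(a),c[1]+r*np.sin(a),c[2]])-[x0,y0]+.5)*k-.5 for a in np.linspace(0,2*np.pi,60)]
        cv2.polylines(im,[np.round(pts).astype(np.int32)],True,col,1)
    cv2.imwrite('pics/'+n+'.png',im)
E
python3 - <<'E'
from h import *
X=[521,118]
for n,b in [('wrist',(230,150,350,280)),('top',(210,220,285,285)),('scene',(300,100,375,185))]:
    p=grab_frame(n)
    overlay(p,'ov_'+n,[(X+[75],17,(0,0,255)),(X+[81],17,(0,255,255)),(X+[137],11,(0,255,0)),(X+[60],11.75,(255,0,0)),(X+[149],2,(255,0,255))],b)
E
```

```text
(no output)
```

View pics/ov_wrist.png

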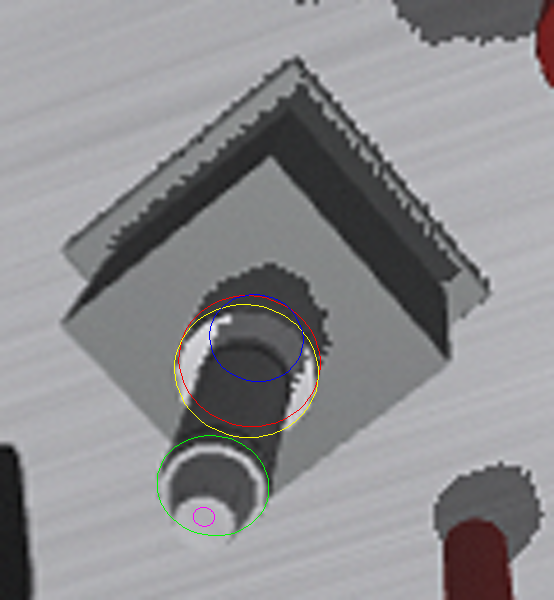

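View pics/ov_top.png

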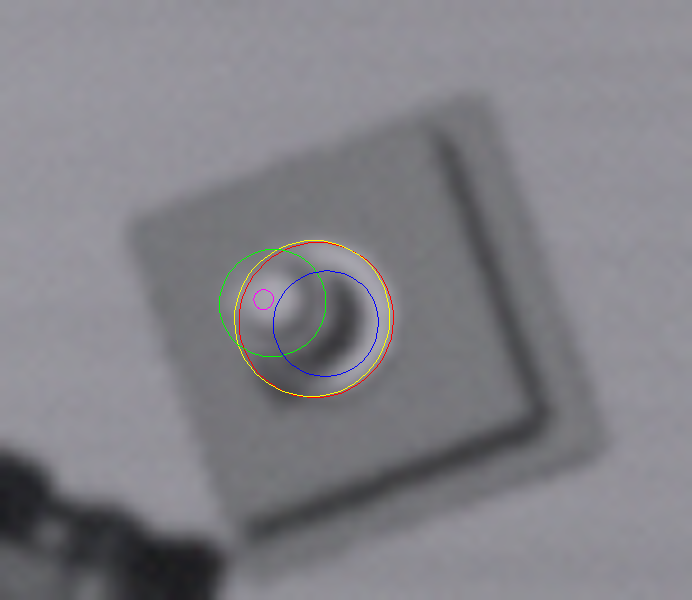

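View pics/ov_scene.png

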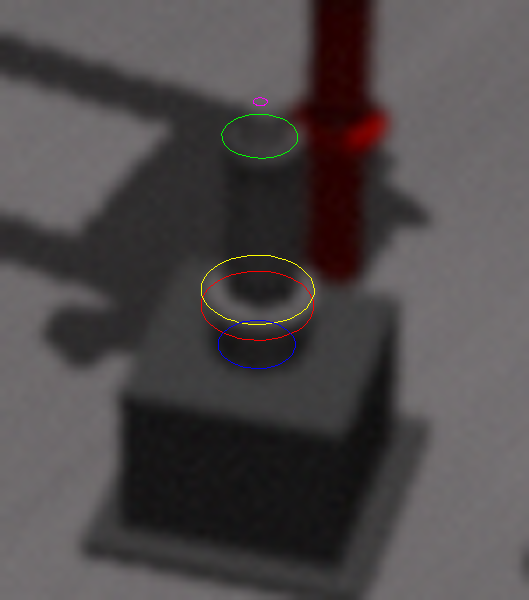

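Request:
drive_tool(increments=[[-2.7,-2.0,0,0,0,0,1],[-2.7,-2.0,0,0,0,0,1],[0,0,0,0,0,0,1]])

```text
time: 3.78
eef_pos: [519.8, 121.3, 241.0]
eef_rot: [0.497, 3.098, 0.008]
force: [-0.8, 0.0, -0.7]
opening: 0.997
```

```bash
python3 - <<'E'
from h import *
p=grab_frame('wrist')
X=[521,118]
overlay(p,'ov2',[(X+[75],17,(0,0,255)),(X+[81],17,(0,255,255)),(X+[137],11,(0,255,0)),(X+[60],11.75,(255,0,0)),(X+[149],2,(255,0,255))],(240,190,400,310))
plan([521,118,99],np.radians(161))
E
```

```text
t 3.83 pos [519.1 122.2 240.8] F [-0.3 -1.  -0.2] open 1.001
R
 [[-0.95   0.312  0.004]
 [ 0.312  0.95   0.005]
 [-0.002  0.006 -1.   ]]
shift cm tool [-0.291 -0.429 14.182]
turn deg tool [0.36 0.1  0.83]
shift after turn [-0.321 -0.336 14.184]
```

View pics/ov2.png

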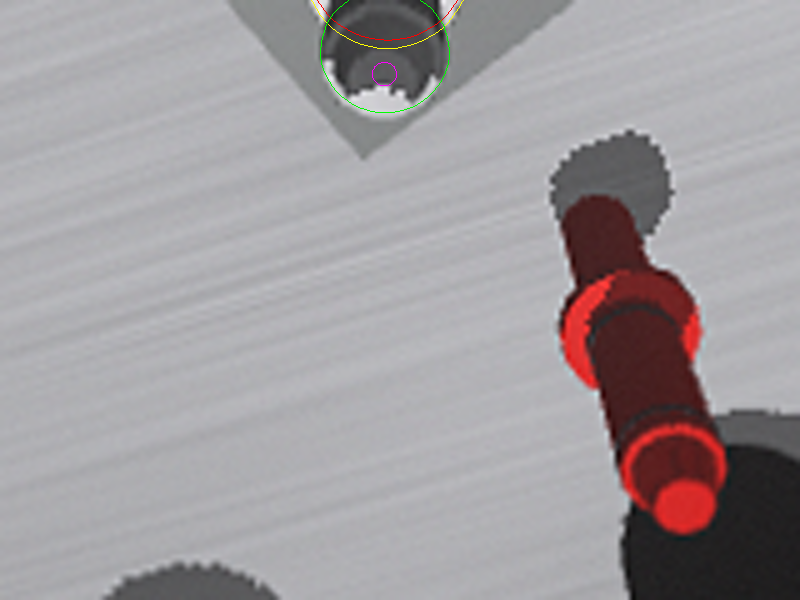

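Request:
drive_tool(increments=[[-0.3,-0.37,0,0.36,0.1,0.8,1],[0,0,3,0,0,0,1],[0,0,3,0,0,0,1]])

```text
time: 4.2
eef_pos: [521.8, 120.7, 183.0]
eef_rot: [0.512, 3.093, 0.003]
force: [-0.5, -0.0, -0.2]
opening: 1.001
```

```bash
python3 - <<'E'
from h import *
p=grab_frame('wrist')
X=[521,118]
overlay(p,'ov3',[(X+[75],17,(0,0,255)),(X+[81],17,(0,255,255)),(X+[137],11,(0,255,0)),(X+[60],11.75,(255,0,0)),(X+[149],2,(255,0,255))],(200,130,440,310))
plan([521,118,99],np.radians(161))
E
```

```text
t 4.25 pos [518.9 120.5 178.6] F [-1.5  0.6 -1.4] open 0.999
R
 [[-0.947  0.322 -0.001]
 [ 0.322  0.947  0.   ]
 [ 0.001 -0.    -1.   ]]
shift cm tool [-0.285 -0.167  7.958]
turn deg tool [-0.01 -0.05  0.19]
shift after turn [-0.279 -0.167  7.959]
```

View pics/ov3.png

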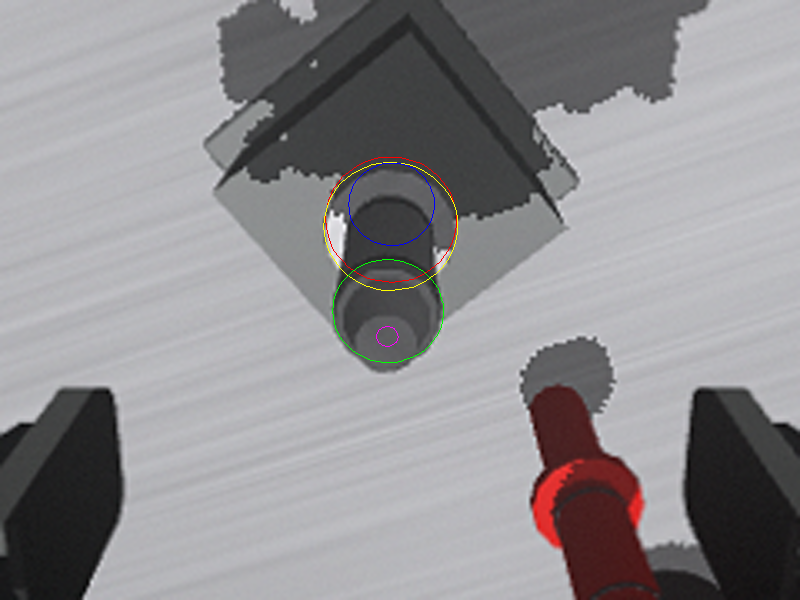

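Request:
drive_tool(increments=[[-0.28,-0.15,1.5,0,0,0.1,1],[0,0,2,0,0,0,1],[0,0,2,0,0,0,1],[0,0,1.5,0,0,0,1],[0,0,0,0,0,0,1]])

```text
time: 4.88
eef_pos: [521.8, 119.8, 107.4]
eef_rot: [0.512, 3.098, 0.001]
force: [-0.1, -1.0, -0.2]
opening: 0.996
```

```bash
python3 - <<'E'
from h import *
p=grab_frame('wrist');save(p,'w4')
for i in range(3): plan([521,118,99.5],np.radians(161)); grab_frame('top')
E
```

```text
t 4.92 pos [522.5 119.8 108.2] F [ 0.  -0.3  0.8] open 1.002
R
 [[-0.947  0.322  0.003]
 [ 0.322  0.947  0.   ]
 [-0.003  0.001 -1.   ]]
shift cm tool [ 0.088 -0.225  0.873]
turn deg tool [0.07 0.17 0.22]
shift after turn [ 0.084 -0.224  0.874]
t 4.97 pos [523.1 119.9 108.9] F [ 0.3 -0.3 -1. ] open 1.0
R
 [[-0.947  0.322  0.005]
 [ 0.322  0.947  0.   ]
 [-0.004  0.002 -1.   ]]
shift cm tool [ 0.144 -0.245  0.94 ]
turn deg tool [0.11 0.25 0.22]
shift after turn [ 0.139 -0.244  0.941]
t 5.03 pos [523.4 119.9 109.3] F [ 0.2  0.  -0.1] open 1.001
R
 [[-0.947  0.322  0.006]
 [ 0.322  0.947  0.   ]
 [-0.005  0.002 -1.   ]]
shift cm tool [ 0.175 -0.257  0.98 ]
turn deg tool [0.13 0.3  0.22]
shift after turn [ 0.168 -0.255  0.981]
```

View pics/w4.png

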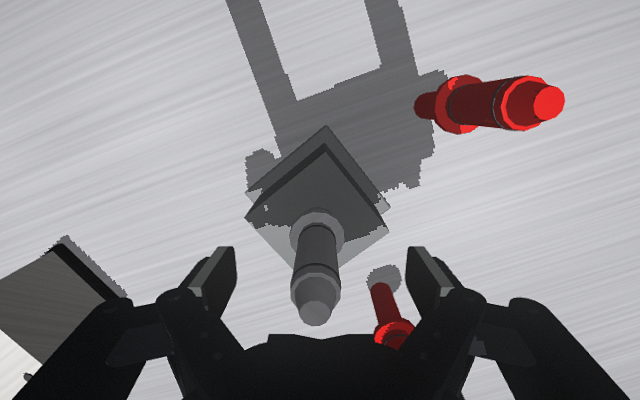

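Request:
drive_tool(increments=[[0.1,-0.22,0.5,0.1,0.2,0.2,1],[0,0,0.5,0,0,0,1],[0,0,0,0,0,0,1],[0,0,0,0,0,0,1]])

```text
time: 5.58
eef_pos: [522.9, 117.9, 100.3]
eef_rot: [0.518, 3.094, 0.001]
force: [0.1, 0.2, -0.2]
opening: 0.998
```

```bash
python3 - <<'E'
from h import *
plan([521,118,99.5],np.radians(161))
E
```

```text
t 5.58 pos [522.9 117.9 100.3] F [ 0.1  0.2 -0.2] open 0.998
R
 [[-0.945  0.326  0.005]
 [ 0.326  0.945  0.   ]
 [-0.005  0.002 -1.   ]]
shift cm tool [ 0.184 -0.055  0.082]
turn deg tool [ 0.09  0.26 -0.01]
shift after turn [ 0.184 -0.055  0.083]
```

Request:
drive_tool(increments=[[0.15,0,0,0.1,0.2,0,1],[0,0,0,0,0,0,0.1],[0,0,0,0,0,0,0.1],[0,0,0,0,0,0,0.1],[0,0,0,0,0,0,0.1],[0,0,0,0,0,0,0.1],[0,0,0,0,0,0,0.1]], grip_force=45)

```text
time: 6.45
eef_pos: [521.5, 118.3, 100.7]
eef_rot: [0.518, 3.098, -0.001]
force: [-0.4, -0.1, 0.1]
opening: 0.245
```

```bash
python3 - <<'E'
from h import *
p=grab_frame('wrist');save(p,'w5')
plan([521,118,99.5],np.radians(161))
E
```

```text
t 6.5 pos [521.5 118.3 100.7] F [0.2 0.3 0.1] open 0.244
R
 [[-0.946  0.325  0.001]
 [ 0.325  0.946 -0.001]
 [-0.001 -0.001 -1.   ]]
shift cm tool [ 0.042 -0.041  0.12 ]
turn deg tool [-0.04  0.07  0.01]
shift after turn [ 0.042 -0.041  0.12 ]
```

View pics/w5.png

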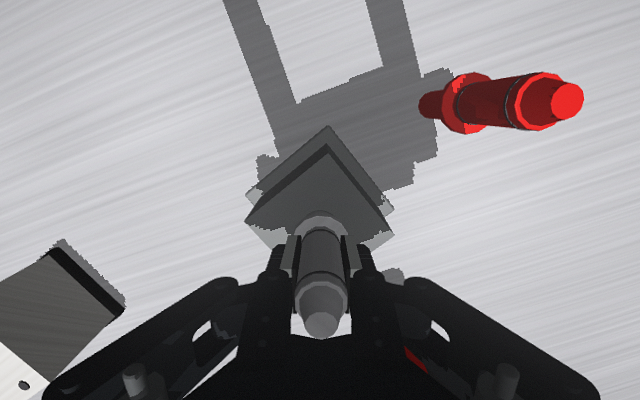

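Request:
drive_tool(increments=[[0,0,-1,0,0,0,0.1],[0,0,-1.5,0,0,0,0.1],[0,0,-2,0,0,0,0.1],[0,0,-2,0,0,0,0.1],[0,0,-2,0,0,0,0.1],[0,0,-2,0,0,0,0.1],[0,0,-1,0,0,0,0.1],[0,0,0,0,0,0,0.1],[0,0,0,0,0,0,0.1]])

```text
time: 7.62
eef_pos: [520.9, 118.7, 223.3]
eef_rot: [0.518, 3.096, 0.0]
force: [0.1, 0.2, -1.7]
opening: 0.246
```

```bash
python3 - <<'E'
from h import *
p=grab_frame('wrist');save(p,'w6')
s=grab_frame('scene');save(s,'s6')
plan([540,-162,220],np.radians(161))
E
```

```text
t 7.72 pos [520.8 118.7 223. ] F [-0.1 -0.4 -1.6] open 0.243
R
 [[-0.946  0.325  0.002]
 [ 0.325  0.946 -0.   ]
 [-0.002  0.    -1.   ]]
shift cm tool [-10.951 -25.919   0.313]
turn deg tool [0.03 0.12 0.01]
shift after turn [-10.957 -25.917   0.302]
```

View pics/w6.png

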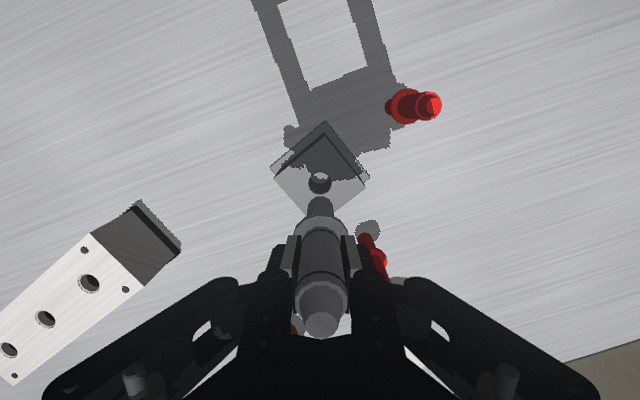

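View pics/s6.png

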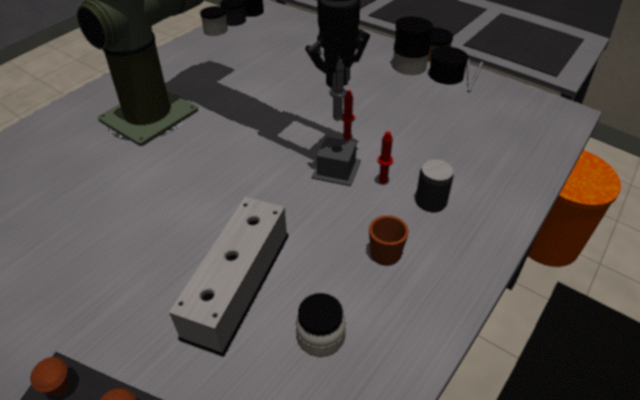

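Request:
drive_tool(increments=[[-1.0,-2.4,0,0,0,0,0.1],[-1.5,-3.6,0,0,0.1,0,0.1],[-1.5,-3.6,0,0,0,0,0.1],[-1.5,-3.6,0,0,0,0,0.1],[-1.5,-3.6,0,0,0,0,0.1],[-1.5,-3.6,0,0,0,0,0.1],[-1.0,-2.4,0,0,0,0,0.1],[-0.5,-1.2,0,0,0,0,0.1],[0,0,0,0,0,0,0.1],[0,0,0,0,0,0,0.1]])

```text
time: 8.98
eef_pos: [533.7, -145.6, 213.5]
eef_rot: [-0.511, -3.084, -0.006]
force: [-0.1, -0.6, -1.9]
opening: 0.249
```

```bash
python3 - <<'E'
from h import *
p=grab_frame('wrist');save(p,'w7')
plan([540,-162,220],np.radians(161))
o=observe();e=o['eef_pos']
for n in ('wrist',):
    z=e[2]-85.7
    S=[(539.8,-162.3,85),(565.4,-243,85),(591,-323.6,85)]
    ci=[(s,11,(0,0,255)) for s in S]+[(s,13,(0,255,255)) for s in S]+[((e[0],e[1],z+4),10,(0,255,0)),((e[0],e[1],z+60),17,(255,0,0))]
    overlay(p,'ov7',ci,(120,40,420,265))
E
```

```text
t 9.03 pos [ 533.8 -145.5  213.5] F [ 0.1  0.3 -2.4] open 0.246
R
 [[-0.947  0.322 -0.015]
 [ 0.322  0.947  0.006]
 [ 0.016  0.001 -1.   ]]
shift cm tool [-1.111 -1.357 -0.666]
turn deg tool [ 0.06 -0.91  0.19]
shift after turn [-1.126 -1.354 -0.647]
```

View pics/ov7.png

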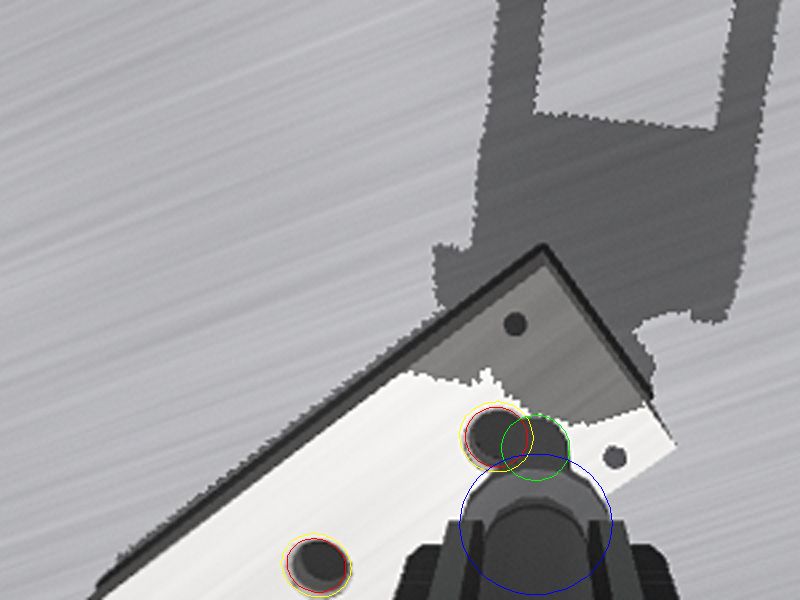

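Request:
drive_tool(increments=[[-1.1,-1.35,0,0,-0.9,0.2,0.1],[0,0,0,0,0,0,0.1],[0,0,0,0,0,0,0.1]])

```text
time: 9.4
eef_pos: [540.5, -161.3, 213.5]
eef_rot: [0.515, 3.098, 0.002]
force: [-0.3, 0.0, -1.9]
opening: 0.241
```

```bash
cat >> h.py <<'E'
S3,S2,S1=(539.8,-162.3,85),(565.4,-243,85),(591,-323.6,85)
def chk(n,tgt,box=(220,130,420,280),dz=85.7):
    p=grab_frame('wrist'); o=observe(); e=o['eef_pos']; R=Ro.from_rotvec(o['eef_rot']).as_matrix()
    f=e+R[:,2]*dz; print('foot',np.round(f,1),'F',np.round(o['force'],1))
    plan([tgt[0],tgt[1],e[2]],np.radians(161))
    S=(S1,S2,S3)
    ci=[(s,11,(0,0,255)) for s in S]+[(s,13,(0,255,255)) for s in S]+[((f[0],f[1],f[2]+4),10,(0,255,0)),(f,6,(0,255,0))]
    overlay(p,n,ci,box)
E
python3 -c "
from h import *
chk('ov8',S3)"
```

```text
foot [ 540.7 -161.4  127.9] F [ 0.9 -0.5 -2.1]
t 9.45 pos [ 540.6 -161.4  213.6] F [ 0.9 -0.5 -2.1] open 0.246
R
 [[-0.946  0.324  0.002]
 [ 0.324  0.946  0.   ]
 [-0.002  0.001 -1.   ]]
shift cm tool [ 0.045 -0.107 -0.   ]
turn deg tool [0.06 0.09 0.12]
shift after turn [ 0.045 -0.107  0.   ]
```

View pics/ov8.png

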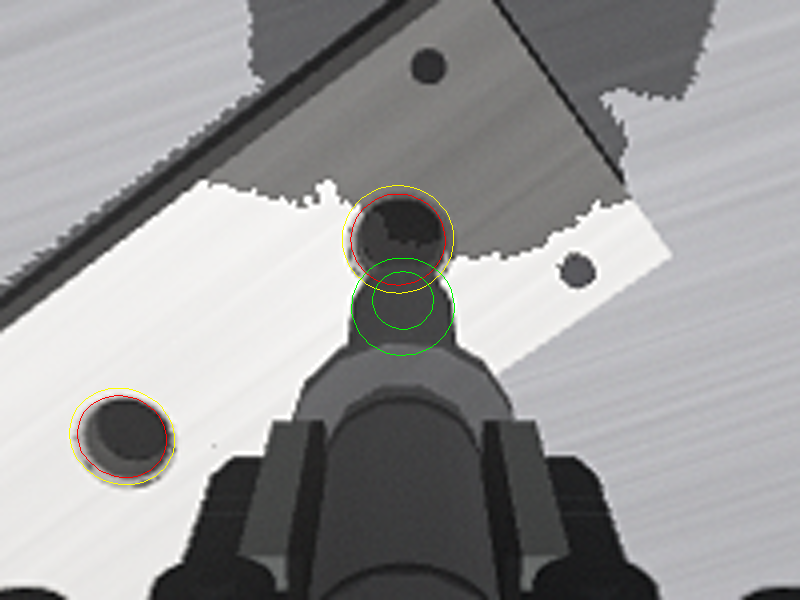

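```bash
sed -i 's/^S3,S2,S1=.*/S3,S2,S1=(540.7,-161.9,85),(566.3,-242.6,85),(591.9,-323.2,85)/' h.py
```

Request:
drive_tool(increments=[[0,-0.05,1.2,0,0.1,0.1,0.1],[0,0,1.2,0,0,0,0.1],[0,0,0.8,0,0,0,0.1],[0,0,0.4,0,0,0,0.1],[0,0,0,0,0,0,0.1]])

```text
time: 10.07
eef_pos: [539.5, -161.0, 173.8]
eef_rot: [-0.517, -3.096, -0.003]
force: [-0.9, 0.4, -1.8]
opening: 0.25
```

```bash
python3 -c "
from h import *
chk('ov9',S3)"
```

```text
foot [ 539.5 -160.9   88.3] F [-0.5 -0.1 -1.5]
t 10.12 pos [ 539.6 -161.1  174. ] F [-0.5 -0.1 -1.5] open 0.244
R
 [[-0.946  0.325 -0.002]
 [ 0.325  0.946  0.002]
 [ 0.003  0.001 -1.   ]]
shift cm tool [-0.127 -0.041 -0.   ]
turn deg tool [ 0.09 -0.15  0.04]
shift after turn [-0.128 -0.041  0.   ]
```

View pics/ov9.png

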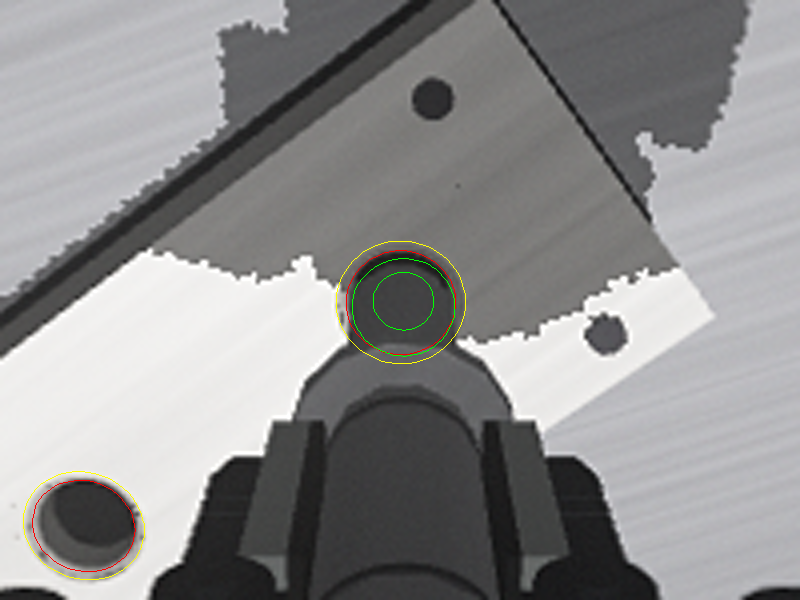

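Request:
drive_tool(increments=[[-0.13,-0.04,0,0.1,-0.15,0,0.1],[0,0,0.2,0,0,0,0.1],[0,0,0.2,0,0,0,0.1],[0,0,0.2,0,0,0,0.1],[0,0,0.2,0,0,0,0.1],[0,0,0.2,0,0,0,0.1]])

```text
time: 10.88
eef_pos: [541.5, -162.1, 165.2]
eef_rot: [0.517, 3.097, -0.001]
force: [-1.6, 0.7, -1.1]
opening: 0.245
```

```bash
python3 -c "
from h import *
chk('ov10',S3)"
```

```text
foot [ 541.4 -162.1   79. ] F [-1.2  0.3 -1.6]
t 10.93 pos [ 541.3 -162.1  164.7] F [-1.2  0.3 -1.6] open 0.243
R
 [[-0.946  0.325  0.001]
 [ 0.325  0.946 -0.001]
 [-0.002 -0.    -1.   ]]
shift cm tool [ 0.059 -0.003 -0.   ]
turn deg tool [-0.02  0.09  0.04]
shift after turn [ 0.059 -0.003  0.   ]
```

View pics/ov10.png

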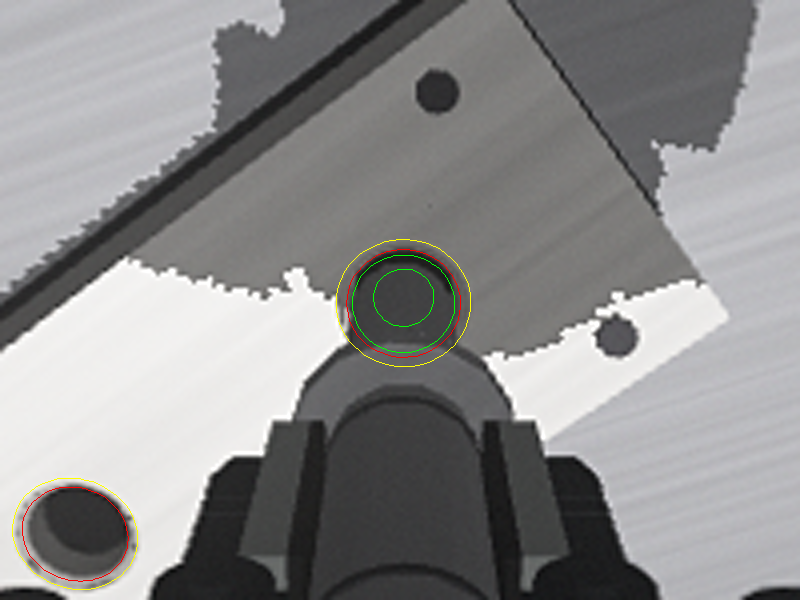

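Request:
drive_tool(increments=[[0.05,0,0.2,0,0,0,0.1],[0,0,0.2,0,0,0,0.1],[0,0,0.2,0,0,0,0.1],[0,0,0.2,0,0,0,0.1],[0,0,0.2,0,0,0,0.1]])

```text
time: 11.55
eef_pos: [541.1, -162.1, 154.7]
eef_rot: [0.517, 3.096, -0.001]
force: [-1.2, 0.7, 1.4]
opening: 0.245
```

Request:
drive_tool(increments=[[0,0,0.2,0,0,0,0.1],[0,0,0.2,0,0,0,0.1],[0,0,0.2,0,0,0,0.1],[0,0,0.2,0,0,0,0.1],[0,0,0.2,0,0,0,0.1]])

```text
time: 12.18
eef_pos: [541.1, -162.1, 144.3]
eef_rot: [0.517, 3.096, -0.001]
force: [-1.7, 0.5, 1.5]
opening: 0.242
```

Request:
drive_tool(increments=[[0,0,0.2,0,0,0,0.1],[0,0,0.2,0,0,0,0.1],[0,0,0.15,0,0,0,0.1],[0,0,0.15,0,0,0,0.1]])

```text
time: 12.68
eef_pos: [541.1, -162.1, 137.0]
eef_rot: [0.517, 3.096, -0.001]
force: [-1.6, 1.0, 1.7]
opening: 0.246
```

Request:
drive_tool(increments=[[0,0,0.15,0,0,0,0.1],[0,0,0.15,0,0,0,0.1]])

```text
time: 12.92
eef_pos: [541.6, -162.2, 135.6]
eef_rot: [0.517, 3.096, -0.002]
force: [-6.3, 3.4, 14.1]
opening: 0.243
```

Request:
drive_tool(increments=[[0,0,-0.3,0,0,0,0.1],[0,0,-0.8,0,0,0,0.1],[0,0,-1.2,0,0,0,0.1],[0,0,-1.2,0,0,0,0.1],[0,0,-1.2,0,0,0,0.1],[0,0,-1.0,0,0,0,0.1],[0,0,-0.5,0,0,0,0.1],[0,0,0,0,0,0,0.1]])

```text
time: 13.92
eef_pos: [542.3, -162.7, 201.7]
eef_rot: [0.516, 3.092, -0.004]
force: [-0.3, 0.6, -1.5]
opening: 0.245
```

```bash
python3 -c "
from h import *
chk('ov11',S2)"
```

```text
foot [ 542.6 -162.9  115.6] F [-1.   0.  -2.4]
t 13.97 pos [ 542.1 -162.6  201.3] F [-1.   0.  -2.4] open 0.247
R
 [[-0.946  0.325  0.006]
 [ 0.325  0.946 -0.003]
 [-0.006 -0.001 -1.   ]]
shift cm tool [-4.884 -6.777  0.038]
turn deg tool [-0.06  0.36  0.04]
shift after turn [-4.889 -6.774  0.   ]
```

View pics/ov11.png

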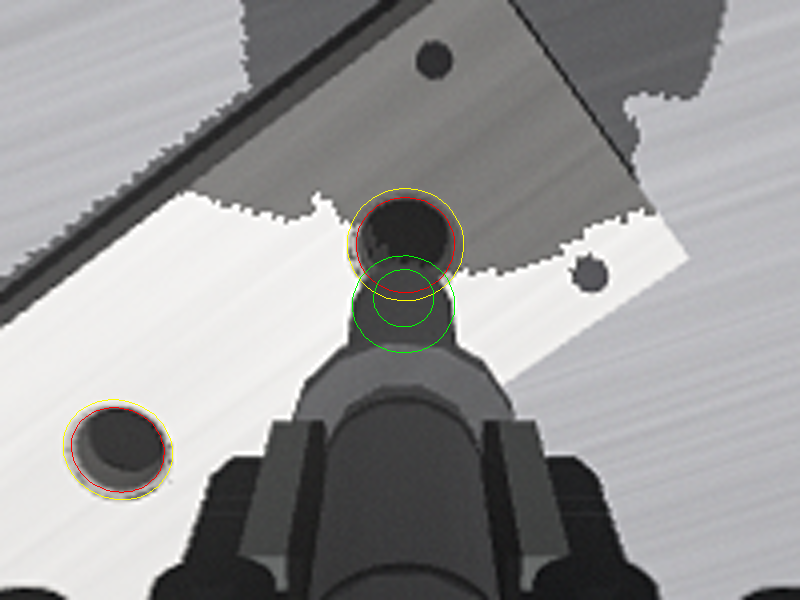

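Request:
drive_tool(increments=[[-1.0,-1.4,0,0,0.36,0,0.1],[-1.4,-1.9,0,0,0,0,0.1],[-1.4,-1.9,0,0,0,0,0.1],[-0.8,-1.2,0,0,0,0,0.1],[0,0,0,0,0,0,0.1],[0,0,0,0,0,0,0.1]])

```text
time: 14.72
eef_pos: [565.4, -245.3, 198.4]
eef_rot: [-0.52, -3.094, 0.001]
force: [0.1, 0.1, -2.2]
opening: 0.248
```

```bash
python3 -c "
from h import *
chk('ov12',S2)"
```

```text
foot [ 565.  -245.2  112.7] F [-0.8  0.3 -2. ]
t 14.78 pos [ 565.3 -245.2  198.4] F [-0.8  0.3 -2. ] open 0.248
R
 [[-0.945  0.327 -0.004]
 [ 0.327  0.945  0.   ]
 [ 0.004 -0.001 -1.   ]]
shift cm tool [-0.007  0.275 -0.   ]
turn deg tool [-0.08 -0.24 -0.08]
shift after turn [-0.007  0.275  0.   ]
```

Request:
drive_tool(increments=[[-0.02,0.27,0,0,-0.25,-0.1,0.1],[0,0,0.7,0,0,0,0.1],[0,0,0.7,0,0,0,0.1],[0,0,0.5,0,0,0,0.1],[0,0,0.2,0,0,0,0.1]])

```text
time: 15.4
eef_pos: [566.1, -240.2, 175.9]
eef_rot: [-0.513, -3.099, 0.001]
force: [1.3, 0.4, -1.7]
opening: 0.247
```

```bash
python3 -c "
from h import *
chk('ov13',S2)"
```

```text
foot [ 565.9 -240.2   90. ] F [-0.9  0.1 -2.3]
t 15.45 pos [ 566.  -240.1  175.7] F [-0.9  0.1 -2.3] open 0.243
R
 [[-0.947  0.323 -0.001]
 [ 0.323  0.947 -0.   ]
 [ 0.001 -0.001 -1.   ]]
shift cm tool [-0.11  -0.223  0.   ]
turn deg tool [-0.04 -0.05  0.18]
shift after turn [-0.11  -0.223  0.   ]
```

View pics/ov13.png

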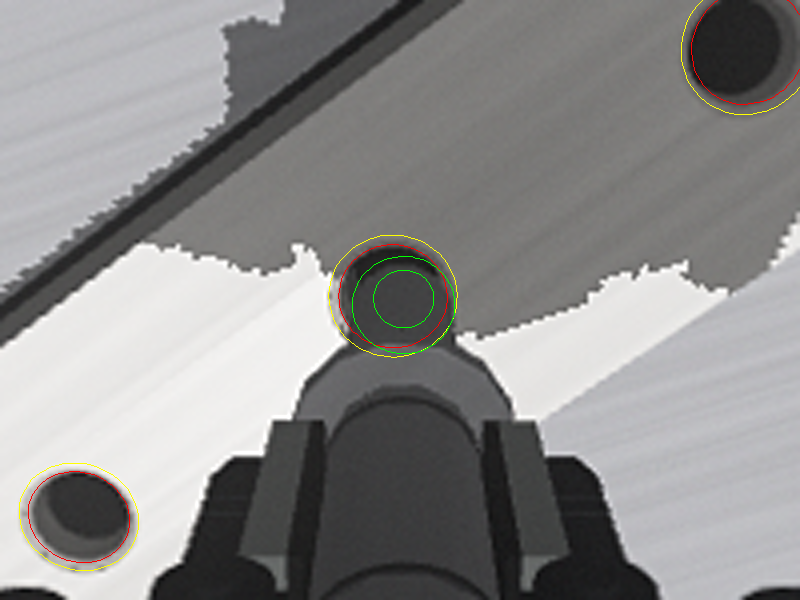

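Request:
drive_tool(increments=[[-0.1,-0.17,0,0,0,0.15,0.1],[0,0,0,0,0,0,0.1],[0,0,0,0,0,0,0.1]])

```text
time: 15.82
eef_pos: [566.7, -242.6, 176.1]
eef_rot: [-0.518, -3.098, 0.002]
force: [-0.2, -0.7, -2.4]
opening: 0.247
```

Request:
drive_tool(increments=[[0,0,0.2,0,0,0,0.1],[0,0,0.2,0,0,0,0.1],[0,0,0.2,0,0,0,0.1],[0,0,0.2,0,0,0,0.1],[0,0,0.2,0,0,0,0.1],[0,0,0.2,0,0,0,0.1]])

```text
time: 16.58
eef_pos: [566.9, -242.7, 163.6]
eef_rot: [0.518, 3.098, -0.002]
force: [-0.5, 0.5, -2.8]
opening: 0.247
```

Request:
drive_tool(increments=[[0,0,0.2,0,0,0,0.1],[0,0,0.2,0,0,0,0.1],[0,0,0.2,0,0,0,0.1],[0,0,0.2,0,0,0,0.1]])

```text
time: 17.08
eef_pos: [567.1, -242.8, 156.1]
eef_rot: [0.518, 3.098, -0.002]
force: [-0.0, 0.5, 0.4]
opening: 0.245
```

Request:
drive_tool(increments=[[0,0,0.2,0,0,0,0.1],[0,0,0.2,0,0,0,0.1],[0,0,0.2,0,0,0,0.1],[0,0,0.2,0,0,0,0.1],[0,0,0.2,0,0,0,0.1],[0,0,0.2,0,0,0,0.1]])

```text
time: 17.82
eef_pos: [567.1, -242.8, 143.6]
eef_rot: [0.518, 3.098, -0.002]
force: [-1.9, 0.7, 0.8]
opening: 0.249
```

Request:
drive_tool(increments=[[0,0,0.2,0,0,0,0.1],[0,0,0.2,0,0,0,0.1],[0,0,0.15,0,0,0,0.1]])

```text
time: 18.2
eef_pos: [567.0, -242.8, 137.7]
eef_rot: [0.518, 3.098, -0.002]
force: [-1.5, 0.9, 0.6]
opening: 0.245
```

Request:
drive_tool(increments=[[0,0,0.15,0,0,0,0.1],[0,0,0.15,0,0,0,0.1]])

```text
time: 18.45
eef_pos: [567.1, -242.8, 134.6]
eef_rot: [0.518, 3.098, -0.002]
force: [-1.2, 0.4, 0.4]
opening: 0.25
```

Request:
drive_tool(increments=[[0,0,0.15,0,0,0,0.1],[0,0,0.15,0,0,0,0.1]])

```text
time: 18.7
eef_pos: [567.1, -242.8, 131.4]
eef_rot: [0.518, 3.098, -0.002]
force: [-0.8, 0.4, 1.2]
opening: 0.242
```

Request:
drive_tool(increments=[[0,0,0.2,0,0,0,0.1],[0,0,0.2,0,0,0,0.1]])

```text
time: 18.95
eef_pos: [567.1, -242.8, 127.3]
eef_rot: [0.518, 3.098, -0.002]
force: [-1.4, 1.0, 1.6]
opening: 0.254
```

Request:
drive_tool(increments=[[0,0,0.15,0,0,0,0.1],[0,0,0.15,0,0,0,0.1]])

```text
time: 19.2
eef_pos: [567.0, -242.8, 124.1]
eef_rot: [0.518, 3.098, -0.002]
force: [-2.3, 0.8, 1.8]
opening: 0.247
```

46.6 mm down; go in single small steps here.

Request:
drive_tool(increments=[[0,0,0.12,0,0,0,0.1]])

```text
time: 19.32
eef_pos: [567.1, -242.8, 122.8]
eef_rot: [0.518, 3.098, -0.002]
force: [-0.6, 0.6, 1.6]
opening: 0.247
```

Request:
drive_tool(increments=[[0,0,0.12,0,0,0,0.1]])

```text
time: 19.45
eef_pos: [567.1, -242.8, 121.6]
eef_rot: [0.518, 3.098, -0.002]
force: [-1.8, 0.4, 2.5]
opening: 0.244
```

Request:
drive_tool(increments=[[0,0,0.12,0,0,0,0.1],[0,0,0.12,0,0,0,0.1]])

```text
time: 19.7
eef_pos: [567.1, -242.8, 119.2]
eef_rot: [0.518, 3.098, -0.002]
force: [-1.1, 1.0, 1.0]
opening: 0.249
```

Request:
drive_tool(increments=[[0,0,0.15,0,0,0,0.1],[0,0,0.15,0,0,0,0.1]])

```text
time: 19.95
eef_pos: [567.0, -242.8, 116.0]
eef_rot: [0.518, 3.098, -0.002]
force: [-2.2, 0.7, 0.8]
opening: 0.243
```

Request:
drive_tool(increments=[[0,0,0.15,0,0,0,0.1],[0,0,0.12,0,0,0,0.1]])

```text
time: 20.2
eef_pos: [567.0, -242.8, 113.2]
eef_rot: [0.518, 3.098, -0.002]
force: [-2.5, 0.6, 1.9]
opening: 0.245
```

Request:
drive_tool(increments=[[0,0,0.12,0,0,0,0.1]])

```text
time: 20.32
eef_pos: [567.0, -242.8, 111.9]
eef_rot: [0.518, 3.098, -0.002]
force: [-1.8, 1.1, 2.1]
opening: 0.243
```

Request:
drive_tool(increments=[[0,0,0.1,0,0,0,0.1]])

```text
time: 20.45
eef_pos: [567.0, -242.8, 110.8]
eef_rot: [0.518, 3.098, -0.002]
force: [-2.3, 1.5, 1.3]
opening: 0.245
```

Request:
drive_tool(increments=[[0,0,0.08,0,0,0,0.1]])

```text
time: 20.58
eef_pos: [567.1, -242.8, 110.8]
eef_rot: [0.518, 3.098, -0.002]
force: [-3.9, 2.7, 8.5]
opening: 0.248
```

Request:
drive_tool(increments=[[0,0,0.05,0,0,0,0.1]])

```text
time: 20.7
eef_pos: [567.1, -242.8, 110.8]
eef_rot: [0.518, 3.098, -0.002]
force: [-1.9, 2.9, 4.4]
opening: 0.247
```

```bash
python3 -c "
from h import *
for n in ['scene','wrist']:
    p=grab_frame(n)
    S=S2
    b=(170,190,310,300) if n=='scene' else (200,130,440,310)
    c=(567,-242.8)
    overlay(p,'seat_'+n,[(c+(85,),17,(0,0,255)),(c+(91,),17,(0,255,255)),(c+(159,),5,(0,255,0))],b)
print(observe()['force'],observe()['eef_pos'])"
```

```text
[-3.63751411  1.33886871  5.9312872 ] [ 567.04600865 -242.80828648  110.74734846]
```

View pics/seat_scene.png

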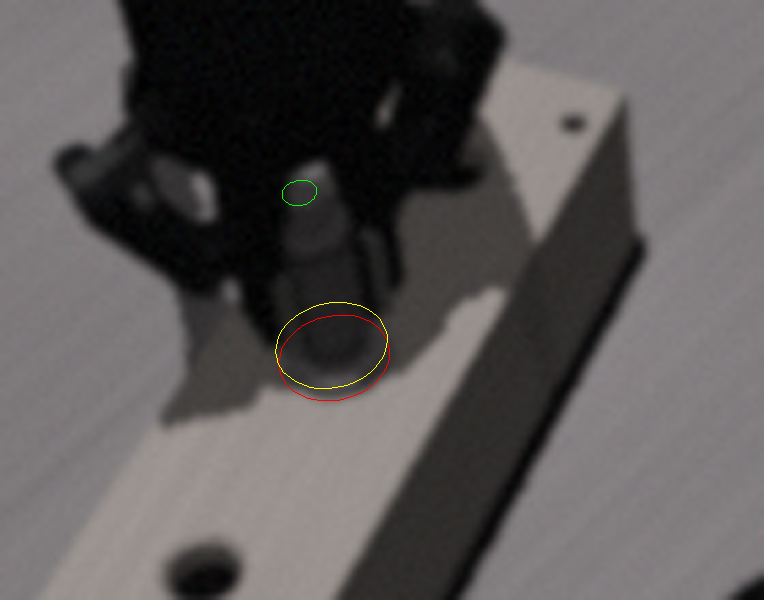

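View pics/seat_wrist.png

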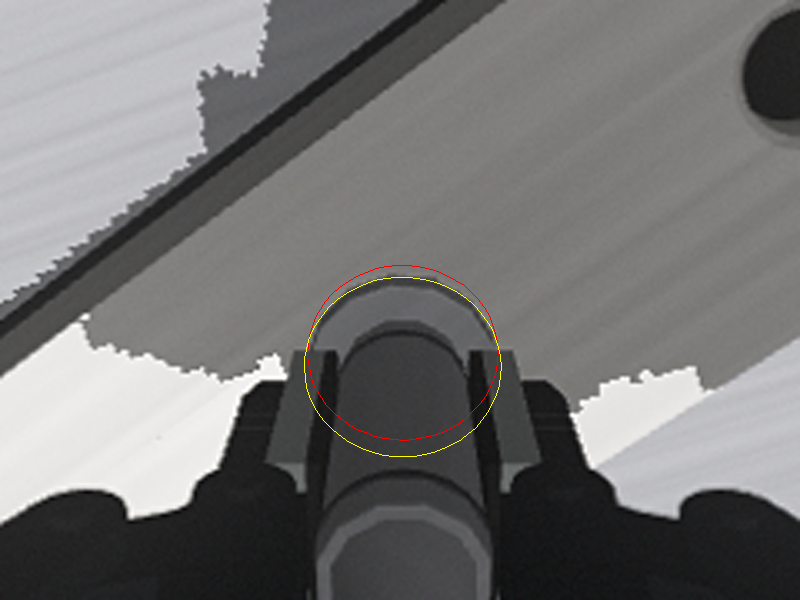

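Request:
drive_tool(increments=[[0,0,0.05,0,0,0,0.1],[0,0,0,0,0,0,0.7],[0,0,0,0,0,0,0.7],[0,0,0,0,0,0,0.7],[0,0,0,0,0,0,0.7]])

```text
time: 21.42
eef_pos: [568.0, -243.5, 109.9]
eef_rot: [0.518, 3.095, -0.004]
force: [-0.3, 0.1, 0.3]
opening: 0.697
```

```bash
python3 -c "
from h import *
p=grab_frame('wrist');save(p,'w20');plan([567,-242.8,240])"
```

```text
t 21.48 pos [ 568.  -243.5  109.9] F [ 0.9 -0.2 -0.1] open 0.7
R
 [[-0.946  0.325  0.003]
 [ 0.325  0.946 -0.003]
 [-0.004 -0.002 -1.   ]]
shift cm tool [ 6.9000e-02  7.0000e-03 -1.3015e+01]
```

View pics/w20.png

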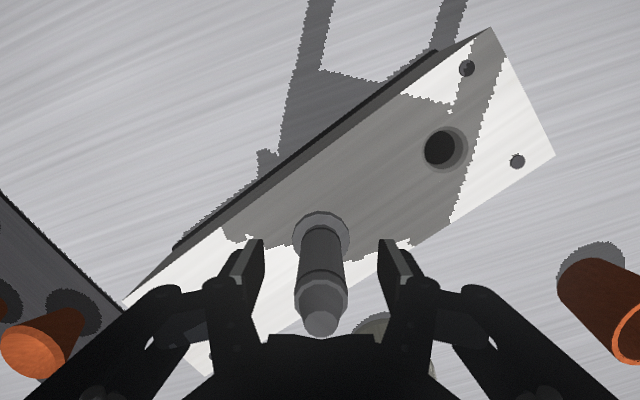

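Request:
drive_tool(increments=[[0.07,0,-1,0,0,0,0.7],[0,0,-2,0,0,0,0.7],[0,0,-2.5,0,0,0,0.7],[0,0,-2.5,0,0,0,0.7],[0,0,-2.5,0,0,0,0.7],[0,0,-2,0,0,0,0.7],[0,0,-1,0,0,0,0.7],[0,0,0,0,0,0,0.7],[0,0,0,0,0,0,0.7]])

```text
time: 22.6
eef_pos: [566.9, -242.8, 252.8]
eef_rot: [0.517, 3.093, -0.005]
force: [-0.8, 0.7, -0.7]
opening: 0.698
```

```bash
python3 -c "
from h import *
c=(567,-242.8)
for n,b in [('scene',(170,190,310,300)),('wrist',(200,130,440,330))]:
    p=grab_frame(n)
    overlay(p,'fin_'+n,[(c+(85,),17,(0,0,255)),(c+(91,),17,(0,255,255)),(c+(147,),11,(255,0,0)),(c+(159,),3,(0,255,0))],b)
print(observe()['force'],observe()['eef_pos'])"
```

```text
[ 0.07557515 -0.05771051  0.68899223] [ 566.7980526  -242.79266745  252.49618594]
```

View pics/fin_scene.png

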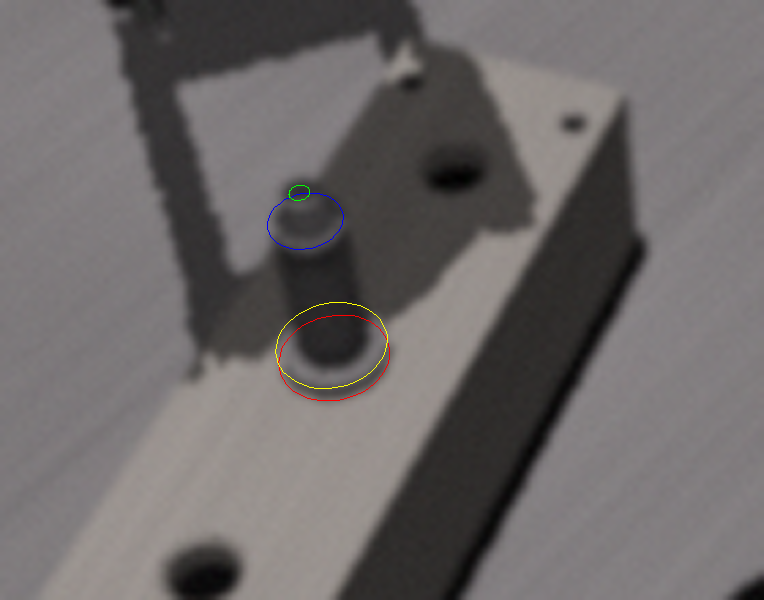

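View pics/fin_wrist.png

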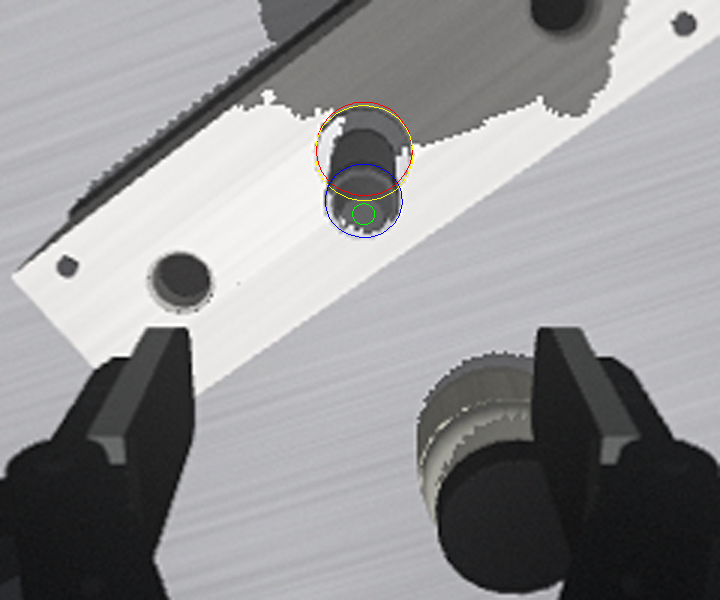

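```bash
python3 -c "
from h import *
print(hand_in())"
```

```text
the job is handed in; nothing more can be done
None
```

The steel mouthpiece is standing upright in socket_2, the middle one. Its collar is down on the rim, the gripper is open, and the job is handed in at about 23 s of the 61 s allowed.

- **Sockets:** I lifted it out of the caddy and felt down socket_3 first. It stopped hard about 35 mm down at roughly 14 N, so I backed out. Socket_2 then took it the full 60 mm with only the light plate resistance until the collar met the rim. I did not test socket_1.
- **Forces:** The highest push I read was about 16 N (14 N of it downward), at the stop in socket_3. On seating in socket_2 it was about 8.5 N. Readings come only at the end of each move, so I did not see the force between steps.
- **Last checks:** With the gripper raised about 140 mm clear, the scene and wrist pictures match the predicted outline of an upright, fully seated mouthpiece, with the collar on the rim to within about 1–2 mm. The force on the tool was back to about zero. My path stayed well clear of the tub, the clay bowl and the tin, though I did not measure their positions again afterwards.

No check failed or disagreed.

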